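# Set the steam vent of a food carrier

### The arm

A 6-joint arm with a two-finger parallel gripper is mounted at the origin on the work surface. World frame = base frame: x ahead of the robot, y to its left, z up, the work surface at z = 0. Lengths are in m, angles in rad, forces in N, time in s.
With the tool pointing down it reaches from about 0.2 to 0.875 m from the base axis. Payload 3.4 kg.
Tool frame: the origin (TCP) lies at the very end of the fingers, on their centre line; the grasp point (between the pads) lies 19 mm behind it (grip_point_offset is the distance from the TCP to the grasp point, in m); z points along the fingers, y is the direction in which the jaws open and shut (so a half turn about z gives the same grasp; the last joint's range is limited). The gripper opens to 94 mm and grips with 3 to 60 N. Pads are 16 mm wide; open, the fingers measure 119 mm over their backs; the gripper's body (75 mm by 177 mm) begins 78 mm behind the grasp point.
Start: joints at [-0.121, 0.276, 1.505, -0, 1.361, -0.121], TCP at [0.575, -0, 0.205] pointing down, gripper open.
Joint ranges: [-2.89, 2.89], [-0.75, 2.08], [0.22, 2.7], [-1.18, 4.32], [0.11, 2.71], [-2.7, 2.7]. Speed limits (rad/s): [2.57, 2.57, 3.14, 3.14, 3.14, 3.14].

### API

Orientations are given as a unit quaternion [x, y, z, w].
In Python, from plant import sense, read_camera, camera_params, job_done, grip_point_offset gives the robot as it stands.
- The arm moves only by the tool play_rows, never from a script. Its argument "rows" is a list of rows, each a list of 7 numbers: the shift along the world's x, y, z in cm, then the turn, a rotation vector about the world's x, y, z in degrees, then the opening, from 0 (shut) to 1 (fully open). A call has 1 to 20 rows; each row is the pose to reach, as a shift and turn from the pose commanded when the call began; what a row does not reach only later rows make up. A row lasts 1/8 s, in which the tool goes at most 62.5 mm and 10.7 degrees, less where a joint would pass 70% of its speed; a pose out of reach is approached as far as the arm can. A call with a gripper value outside its range is refused whole. The fingers move at their own pace and stop on an object; the grip force is fixed at half the most. Time passes only in rows, so rows that repeat a pose let the fingers close. It gives the time, the measured TCP pose, the force and the opening at its end, in the units of the state.
- sense(): the state, without advancing time (a new reading comes with each control period).
- read_camera(name): name is "scene" or "side" or "wrist"; returns (picture, depth): 480x640x3 uint8, red, green, blue; 480x640 float32, m along the optical axis (not along the pixel's ray), 0 where there is no reading.
- camera_params(name): a dict with "vfov" (degrees; the focal length in pixels is half the picture's height over the tangent of half this angle, whatever the lens; pixels are square), "cx", "cy" (the principal point, pixels), "rvec" (rotation vector, rad) and "tvec" (3), from world to camera coordinates, as OpenCV has them. Camera axes: x right, y down, z forward; pixel columns grow to the right and rows downward; lengths in m; the calibration is good to about 2 mm. A picture is of the moment at which its call begins: read the wrist's pose just before it. camera_params takes no time and is no camera call; for the wrist camera it gives the pose at the moment of the call.
- job_done(): hands the job in, once; it reports no verdict.
The state is a dict: "t": time; "joint_positions": joint angles; "qd": joint speeds; "joint_efforts": joint torques, N m; "tcp_pos": TCP position; "tool_rot": TCP orientation; "ft_force": force on the tool from outside, world axes, zero at the start; "torque": the same for the moment, N m; "gripper_width": finger opening in m.
Only numpy, scipy, OpenCV 4.12 (cv2) and the standard library are available. Lean on these libraries where they do the work, as an engineer would, in place of code of your own. Each camera call takes 0.05 s, during which the arm holds its last target.

### The job

Set the steam vent on the lid of the olive food carrier for transport. First, before the lever is moved, push the shaker that stands in the lever's way off the printed scale, towards the lid's edge, so that it stays standing on the lid; then push the vent's lever round until its pointer is on the three-dot mark, and leave it there. Do not pick the shaker up, do not let the lever run into it, and leave the other things on the lid where they are.

Things in the scene. Friction and masses are not known exactly. Their poses are not given: they have to be found in the camera images.
- carrier: Low olive plastic insulated food carrier, fixed on the table, 382 mm (its x) by 550 mm (its y) by 150 mm to the lid's flat face. Origin: under the vent's axis at table height, z up. Its -x side looks roughly to the robot; the lid's face reaches from x = -209 to +149 mm and y = -263 to +263 mm, inside a raised rim 12 mm wide and 10 mm high.
- vent_center (a point): The vent's turning axis at the height of the lid's flat face (150 mm above the table); its axes are those of the carrier. The vent is a flat steel ring-shaped disc, 70 mm radius, standing 10 mm above the lid's face (15 mm at the hub, radius 20 mm). A lever bar (14 mm wide, 9 mm high) sticks out from it to 110 mm from the axis, ending in a pointer.
- vent_ring (a joint): Angle of the vent ring and its lever, rad, -1.1 to 1.1. At 0 the lever points along the carrier's -x; positive turns it counter-clockwise seen from above (towards the carrier's -y): at value q the lever points along (-cos q, -sin q) in the carrier's axes. The one-, two-, three- and four-dot marks lie at -0.75, -0.25, 0.25 and 0.75. It starts between -1.0 and -0.75. It stays where it is left; friction takes about 2 to 3 N at the post to turn it.
- lever_post (a point): Middle of the lever's upright black post, 92 mm from the vent's axis: 14 mm diameter, its top 45 mm above the lid's face, this point 27 mm above it. Push on its side; it moves with the lever.
- three_dot_mark (a point): Middle of the white line (15 mm long along the radius, 6 mm wide) of the three-dot mark, printed flat on the lid, 123.5 mm from the vent's axis. Just outside each line are its dots (one to four, in a row across the radius); the scale ends 145 mm from the axis.
- shaker_center (a point): Centre, half-way up, of a loose aluminium shaker, a round upright pot with a domed, perforated top, 48 mm diameter, 58 mm high, about 0.2 kg. It stands on the lid's scale in the lever's way, 113 to 123 mm from the vent's axis; z is its upright axis.
- spoon: Loose steel spoon, 200 mm, lying on the lid: leave alone. Origin under its middle.
- cup: Loose steel cup on the lid, 66 mm diameter, 48 mm high: leave alone. Origin at its underside.
- tin: Loose low steel tin on the lid, 60 mm diameter, 45 mm high: leave alone. Origin at its underside.
There are look-alikes about, which are no part of the job. What is shaped like the part that bears shaker_center but brown or pink is not meant.

How it is judged:
On the way, in this order (a step that is already met when the one before it is completed fails the run):
1. the shaker stands upright on the lid, off the scale, and the lever has not yet been moved (horizontal distance between shaker_center and vent_center above 0.165 m and angle between shaker_center's own z axis and vertical below 0.12 rad and z of shaker_center in the frame of vent_center between 0.024 and 0.034 m and value of joint vent_ring below -0.6 rad), for 0.2 s.
2. the lever's pointer is on the three-dot mark (value of joint vent_ring between 0.2 and 0.3 rad), for 0.2 s.
At the end, for the whole second after the job is handed in: The vent ring is at rest at 0.25 rad, to 0.05 rad (pointer within about 5.5 mm of the three-dot mark); the shaker stands still and upright on the lid's face with its centre more than 165 mm from the vent's axis, off the scale (all of step 2 and velocity of joint vent_ring between -0.03 and 0.03 rad/s and horizontal distance between shaker_center and vent_center above 0.165 m and angle between shaker_center's own z axis and vertical below 0.12 rad and z of shaker_center in the frame of vent_center between 0.024 and 0.034 m and linear speed of shaker below 0.02 m/s); the robot touches nothing.
It fails at once if the shaker is lifted (z of shaker_center in the frame of vent_center above 0.041 m).
It fails at once if the shaker is tipped over or falls off the lid (angle between shaker_center's own z axis and vertical above 0.5 rad or z of shaker_center in the frame of vent_center below 0 m).
It fails at once if the lever or ring is run into the shaker (contact force between vent_ring and shaker above 0.5 N).
It fails at once if another thing is moved by more than 25 mm (distance of any of spoon, cup, tin from where it was at the start of the episode above 0.025 m).
It also fails if it takes over 54 s, if anything falls off the work surface, if the arm or the gripper's body presses on something with over 40 N, if the wrist force passes 120 N, or if a joint passes its speed limit or range.

## Working session

There is one attempt and no reset: what is moved stays moved. The work goes in short steps, Python scripts to look and compute and a tool call to move; the robot and the scene stay as the last step left them, time stands still between calls to the robot, and variables do not carry over. Pictures are saved under pics/ and viewed, and the job is handed in when it is done.

Besides the shell and the picture viewer there is one more tool, called after ">>>" as a command line: name --pt "numbers of a row" for each row, then --argument value for the rest. play_rows: Moves the arm, as the interface text tells. Its arguments: {"type":"object","properties":{"rows":{"type":"array"}},"required":["rows"]}

```bash
mkdir -p pics
cat > h.py <<'E'
import numpy as np,cv2
from plant import *
def snap(n,f):
    p=camera_params(n); im,d=read_camera(n)
    cv2.imwrite(f'pics/{f}.png',im[:,:,::-1]); np.savez(f'{f}.npz',im=im,d=d,**{k:np.array(v) for k,v in p.items()})
    return im,d,p
def load(f): return np.load(f+'.npz')
def world(z,u,v,dep=None,h=None):
    f=240/np.tan(np.radians(float(z['vfov']))/2)
    R=cv2.Rodrigues(z['rvec'])[0]; t=z['tvec'].ravel()
    r=np.array([(u-z['cx'])/f,(v-z['cy'])/f,1.])
    o=-R.T@t; w=R.T@r
    if h is not None: return o+w*(h-o[2])/w[2]
    if dep is None: dep=z['d'][int(round(v)),int(round(u))]
    return o+w*dep
def crop(f,u0,v0,u1,v1,s,o):
    im=load(f)['im'][v0:v1,u0:u1,::-1]; cv2.imwrite(f'pics/{o}.png',cv2.resize(im,None,fx=s,fy=s,interpolation=cv2.INTER_CUBIC))
E
python3 - <<'E'
from h import *
for n in ('scene','side','wrist'): snap(n,n+'0')
s=sense();print(s['t'],s['tcp_pos'],s['tool_rot'],s['ft_force'],grip_point_offset)
E
```

```text
0.15 [5.74596696e-01 5.79089279e-05 2.04821745e-01] [ 7.07093567e-01  7.07119677e-01 -4.13060703e-04 -5.28760682e-04] [-0.07171777 -0.51018277 -0.00739882] 0.0188
```

View pics/scene0.png

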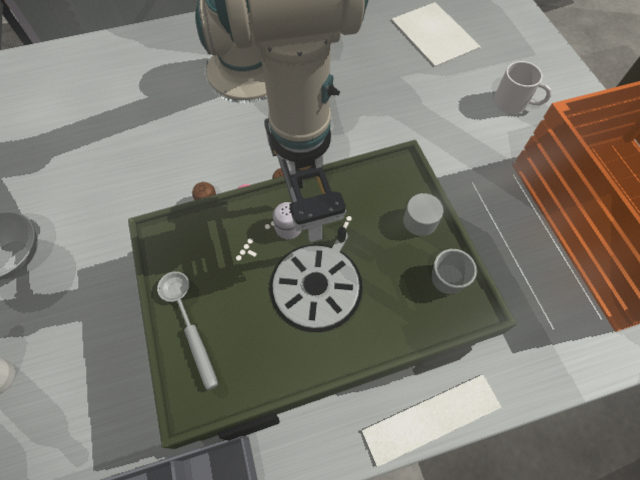

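View pics/side0.png

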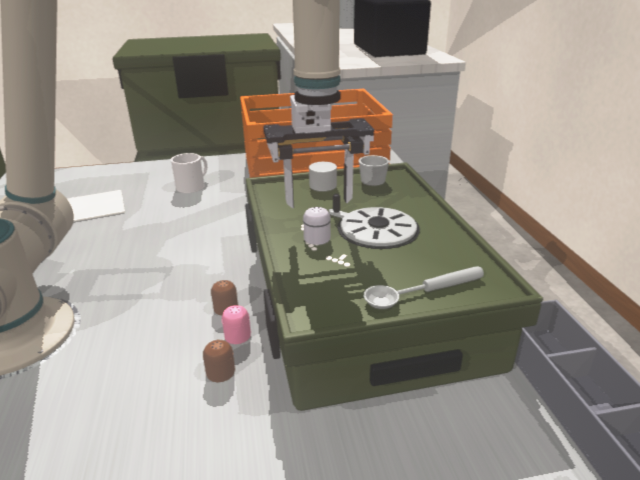

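View pics/wrist0.png

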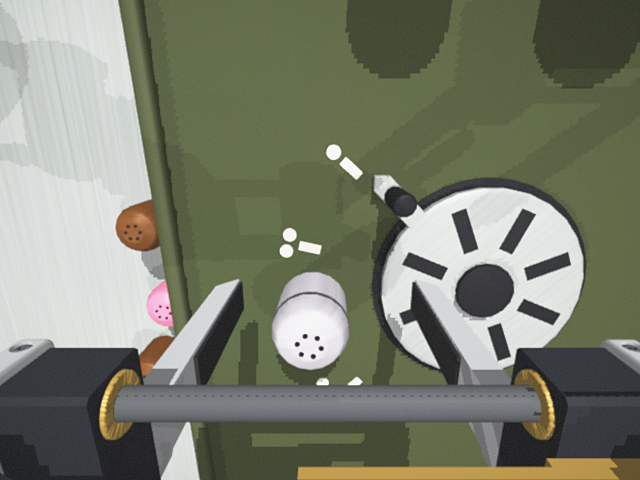

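The shaker is the white or aluminium pot on the lid: scene (286,215), side (317,225), wrist (311,320). The brown and pink look-alikes stand on the table at side (224,297), (236,324) and (219,360). The lever is at wrist (400,200). Dot marks show at wrist (334,152), which has one dot, and (288,243), which has two. The 3- and 4-dot marks are at scene (248,248). Next I'll measure.

Run:
```python
from h import *
crop('scene0',220,160,400,340,4,'c1'); crop('wrist0',240,120,440,420,2.6,'c2') if 0 else crop('wrist0',240,130,600,400,2.2,'c2')
z=load('scene0');w=load('wrist0')
print('hub',world(z,316,284),world(z,316,284,h=.165),world(w,484,291),world(w,484,291,h=.165))
print('lid',world(z,220,300))
for c in [(131,219),(415,143),(512,323),(166,446)]: print('corner',world(z,*c,h=.16))
```

```text
hub [ 0.68485871 -0.0162001   0.16662651] [ 0.68426226 -0.01604465  0.165     ] [ 0.68152225 -0.01505094  0.16536551] [ 0.6817006  -0.01521694  0.165     ]
lid [ 0.66028648 -0.17055892  0.15157079]
corner [ 0.47212694 -0.29044692  0.16      ]
corner [0.464141   0.24712043 0.16      ]
corner [0.83203357 0.25522097 0.16      ]
corner [ 0.8485623  -0.28073171  0.16      ]
```

View pics/c1.png

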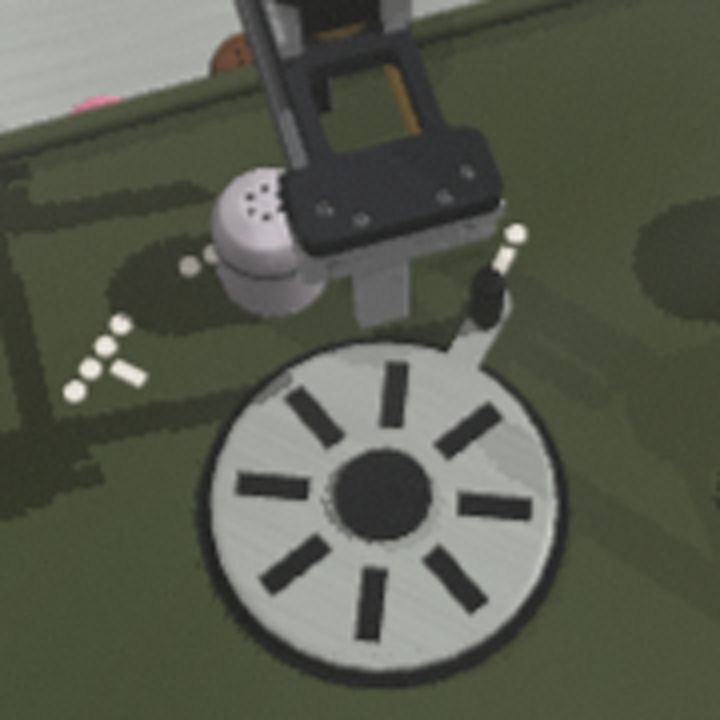

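View pics/c2.png

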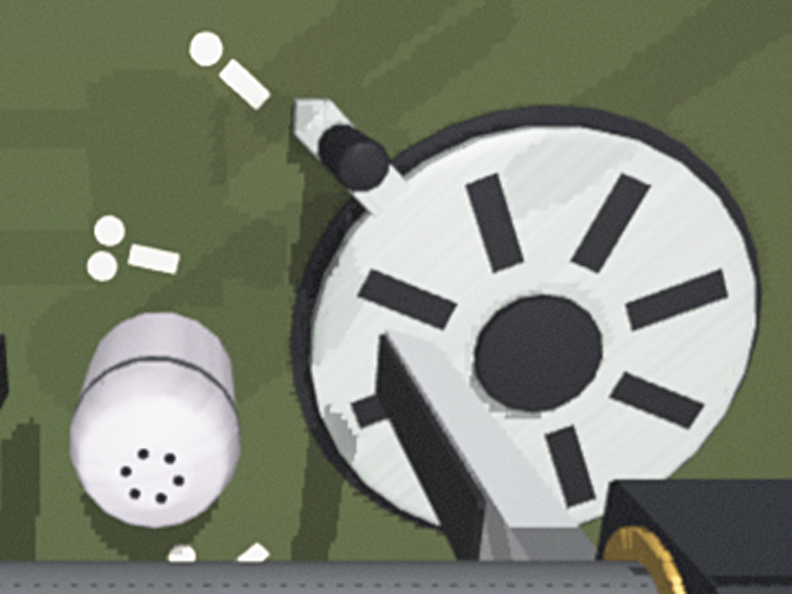

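Run:
```python
from h import *
z=load('scene0');w=load('wrist0')
L={'m1':(w,351.4,168.2,.15,-.75),'m2':(w,310,247.7,.15,-.25),'m4':(z,252.3,253.5,.15,.75),'m1s':(z,346,225,.15,-.75)}
from scipy.optimize import least_squares
P=[]
for k,(c,u,v,h,q) in L.items():
    p=world(c,u,v,h=h);P.append((p,q));print(k,p)
def res(x):
    r=[]
    for p,q in P:
        a=x[2]+np.pi+q; r+=[p[0]-x[0]-.1235*np.cos(a),p[1]-x[1]-.1235*np.sin(a)]
    return r
s=least_squares(res,[.683,-.0155,0]);print(s.x,np.degrees(s.x[2]),np.array(s.fun).round(4))
c=s.x
def car(p):
    d=np.array(p[:2])-c[:2];k,m=np.cos(c[2]),np.sin(c[2]);return np.array([k*d[0]+m*d[1],-m*d[0]+k*d[1]])
def rep(n,p):
    q=car(p);print(n,p.round(4),'car',q.round(4),'r',np.hypot(*q).round(4),'q',np.arctan2(-q[1],-q[0]).round(3))
rep('hub',world(w,484,291,h=.165))
rep('post',world(w,404.5,205,h=.195)); rep('tip',world(w,376.5,179,h=.159))
rep('shk dome w',world(w,309,346,h=.208)); rep('shk dome s',world(z,286,210,h=.208))
rep('shk depth w',world(w,309,346))
# shaker cloud from wrist
f=240/np.tan(np.radians(float(w['vfov']))/2)
pts=np.array([world(w,u,v) for v in range(270,372,2) for u in range(270,352,2)])
m=(pts[:,2]>.165)&(pts[:,2]<.215)
side=pts[m&(pts[:,2]<.19)];top=pts[m&(pts[:,2]>.19)]
for n,S in(('side',side),('all',pts[m])):
    if len(S)<10: continue
    r=least_squares(lambda x:np.maximum(0,np.hypot(S[:,0]-x[0],S[:,1]-x[1])-.024) if n=='all' else np.hypot(S[:,0]-x[0],S[:,1]-x[1])-.024,[S[:,0].mean()-0,S[:,1].mean()-.01])
    print(n,len(S),np.abs(r.fun).mean()); rep('c',np.r_[r.x,.179])
print(pts[m][:,2].max())
for n,u,v in(('tin?',424,205),('cup',454,262),('spoonbowl',173,287),('spoonend',211,385)): rep(n,world(z,u,v))
```

```text
m1 [0.59053674 0.06566044 0.15      ]
m2 [0.56261795 0.01085995 0.15      ]
m4 [ 0.59438324 -0.10235918  0.15      ]
m1s [0.58902153 0.06718014 0.15      ]
[ 0.68260147 -0.01556854  0.02834703] 1.6241652601576928 [ 0.0006 -0.0004  0.0005 -0.0007 -0.0003 -0.0001 -0.0009  0.0012]
hub [ 0.6817 -0.0152  0.165 ] car [-0.0009  0.0004] r 0.001 q -0.4
post [0.617  0.0495 0.195 ] car [-0.0638  0.0669] r 0.0924 q -0.81
tip [0.6061 0.0596 0.159 ] car [-0.0744  0.0773] r 0.1073 q -0.805
shk dome w [ 0.5643 -0.0304  0.208 ] car [-0.1187 -0.0115] r 0.1192 q 0.096
shk dome s [ 0.5625 -0.0302  0.208 ] car [-0.1205 -0.0112] r 0.121 q 0.093
shk depth w [ 0.5643 -0.0303  0.2081] car [-0.1187 -0.0114] r 0.1192 q 0.096
side 259 0.0002394281166608594
c [ 0.5639 -0.0305  0.179 ] car [-0.1191 -0.0116] r 0.1196 q 0.097
all 1384 3.796387177006931e-15
c [ 0.564  -0.0293  0.179 ] car [-0.1189 -0.0103] r 0.1193 q 0.087
0.21018887836530545
tin? [0.6148 0.1934 0.1973] car [-0.0619  0.2108] r 0.2197 q -1.285
cup [0.714  0.2109 0.1657] car [0.0378 0.2255] r 0.2286 q -1.737
spoonbowl [ 0.6178 -0.2391  0.1558] car [-0.0711 -0.2216] r 0.2327 q 1.26
spoonend [ 0.7891 -0.2052  0.1686] car [ 0.1011 -0.1925] r 0.2175 q 2.054
```

>>> play_rows --pt "0 0 2.5 0 0 0 1" --pt "0 0 5 0 0 0 1" --pt "0.5 0 5.5 0 0 -9 0.6" --pt "1 -0.5 5.5 0 0 -18 0.25" --pt "1.5 -1 5.5 0 0 -27 0.25" --pt "2 -1.5 5.5 0 0 -36 0.25" --pt "2.5 -2 5.5 0 0 -45 0.25" --pt "3 -2.5 5.5 0 0 -54 0.25" --pt "3.4 -2.9 5.5 0 0 -63 0.25" --pt "3.4 -2.9 5.5 0 0 -72 0.25" --pt "3.4 -2.9 5.5 0 0 -81 0.25" --pt "3.4 -2.9 5.5 0 0 -88.4 0.25" --pt "3.4 -2.9 5.5 0 0 -88.4 0.25" --pt "3.4 -2.9 5.5 0 0 -88.4 0.25"

```text
t: 1.9
tcp_pos: [0.6089, -0.029, 0.2603]
tool_rot: [1.0, 0.015, -0.0, -0.0]
ft_force: [0.3, 0.2, 0.5]
gripper_width: 0.0235
```

Run:
```python
from h import *
s=sense();print(s['t'],s['tcp_pos'],s['joint_positions'],s['ft_force'],s['gripper_width'])
snap('wrist','w1')
```

```text
1.9 [ 0.60892898 -0.02896262  0.26026926] [-1.61573733e-01  3.05452890e-01  1.32823677e+00 -6.67065723e-05
  1.50836580e+00  1.37943137e+00] [0.31722219 0.21943633 0.54786074] 0.023549628873407072
```

View pics/w1.png

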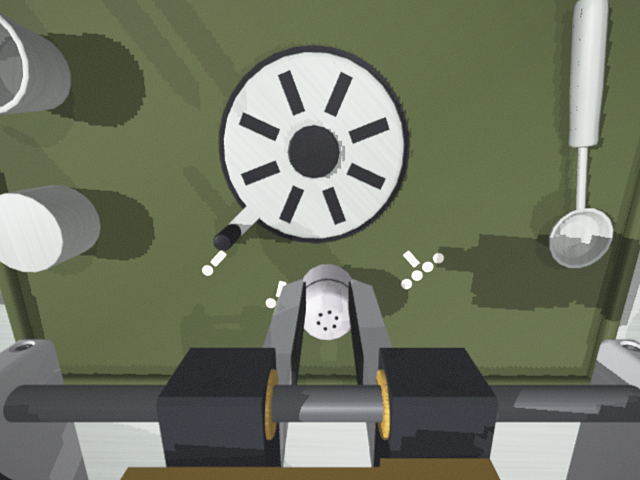

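The wrist picture shows the two fingers pointing at the shaker, (327,310), from the vent side. The lever is at (230,235), out of the way. Now I'll go down and push.

>>> play_rows --pt "0 0 -3 0 0 0 0.25" --pt "0 0 -6 0 0 0 0.25" --pt "0 0 -8.5 0 0 0 0.25" --pt "0 0 -9.5 0 0 0 0.25" --pt "0 0 -9.5 0 0 0 0.25" --pt "-0.7 0 -9.5 0 0 0 0.25" --pt "-1.2 0 -9.5 0 0 0 0.25" --pt "-1.6 0 -9.5 0 0 0 0.25" --pt "-2 -0.1 -9.5 0 0 0 0.25" --pt "-2.4 -0.1 -9.5 0 0 0 0.25" --pt "-2.8 -0.1 -9.5 0 0 0 0.25" --pt "-3.2 -0.1 -9.5 0 0 0 0.25"

```text
t: 3.45
tcp_pos: [0.5779, -0.0301, 0.1661]
tool_rot: [1.0, 0.014, 0.001, 0.0]
ft_force: [3.2, -0.2, 3.7]
gripper_width: 0.0232
```

Run:
```python
from h import *
s=sense();print(s['t'],s['tcp_pos'],s['ft_force'],s['gripper_width'])
snap('side','s1');crop('s1',220,130,480,330,3,'s1c')
```

```text
3.45 [ 0.57791309 -0.03014131  0.16614997] [ 3.23162554 -0.24484913  3.74574773] 0.02320705020816766
```

View pics/s1c.png

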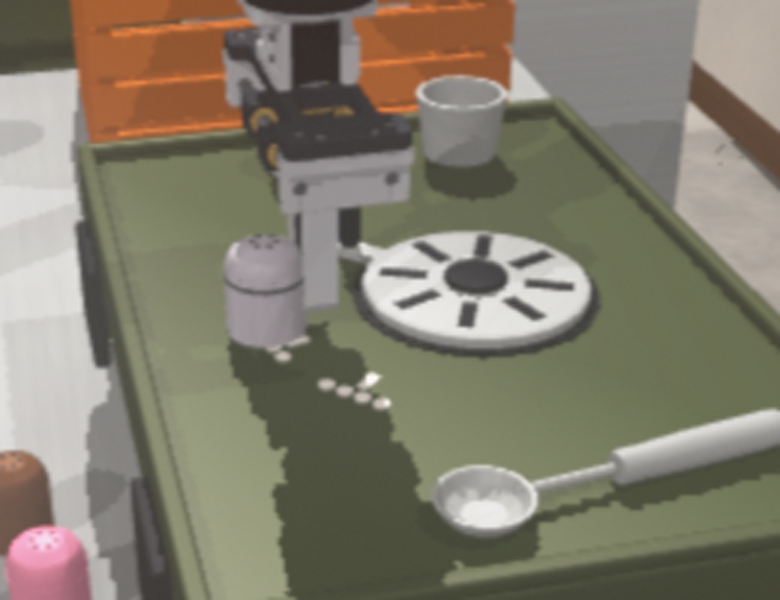

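The picture shows the shaker upright and ahead of the fingers at crop (265,290), with the lever untouched. I'll continue.

>>> play_rows --pt "-0.3 0 0 0 0 0 0.25" --pt "-0.7 0 0 0 0 0 0.25" --pt "-1.1 0 0 0 0 0 0.25" --pt "-1.5 0 0 0 0 0 0.25" --pt "-1.9 -0.1 0 0 0 0 0.25" --pt "-2.3 -0.1 0 0 0 0 0.25" --pt "-2.7 -0.1 0 0 0 0 0.25" --pt "-3.1 -0.1 0 0 0 0 0.25" --pt "-3.5 -0.1 0 0 0 0 0.25" --pt "-3.8 -0.1 0 0 0 0 0.25" --pt "-4.0 -0.1 0 0 0 0 0.25" --pt "-4.0 -0.1 0 0 0 0 0.25"

```text
t: 5.0
tcp_pos: [0.5367, -0.0311, 0.1655]
tool_rot: [1.0, 0.014, -0.0, 0.0]
ft_force: [3.5, -1.3, 4.4]
gripper_width: 0.0235
```

Run:
```python
from h import *
s=sense();print(s['t'],s['tcp_pos'],s['ft_force'],s['gripper_width'])
snap('side','s2');crop('s2',220,130,480,330,3,'s2c')
```

```text
5.0 [ 0.5366965  -0.03109594  0.16553782] [ 3.50435149 -1.32945904  4.37466046] 0.023465681332955422
```

View pics/s2c.png

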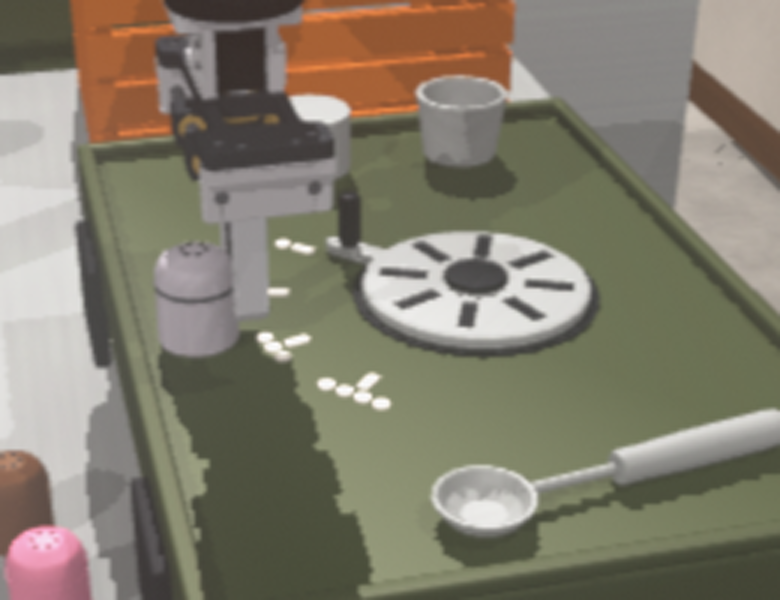

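The shaker stands upright near the rim, clear of the dots, and the lever hasn't moved. I'll back off, rise and measure.

>>> play_rows --pt "0.5 0 0 0 0 0 0.25" --pt "1.5 0 0 0 0 0 0.25" --pt "2.5 0 0 0 0 0 0.25" --pt "3 0 2.5 0 0 0 0.25" --pt "3 0 6 0 0 0 0.1" --pt "3 0 9 0 0 0 0" --pt "5 2 9 0 0 0 0" --pt "8 5 9 0 0 0 0" --pt "8 8 9 0 0 0 0" --pt "8 11 9 0 0 0 0" --pt "8 11 9 0 0 0 0"

```text
t: 6.42
tcp_pos: [0.6169, 0.0809, 0.2546]
tool_rot: [1.0, 0.015, -0.001, -0.0]
ft_force: [-1.0, -0.0, -0.2]
gripper_width: 0.0004
```

Run:
```python
from h import *
s=sense();print(s['t'],s['tcp_pos'],s['ft_force'],s['gripper_width'])
snap('wrist','w3');snap('scene','c3')
```

```text
6.425 [0.6169374  0.08085063 0.25462699] [-1.04679537 -0.00306187 -0.24147496] 0.00042694775210972113
```

View pics/w3.png

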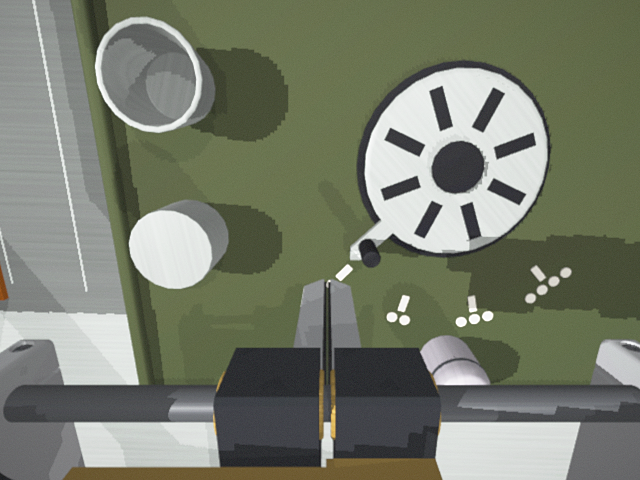

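View pics/c3.png

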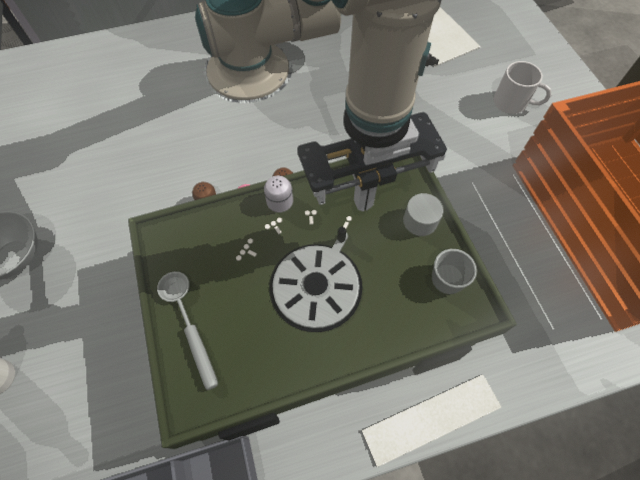

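```bash
crop=1
python3 - <<'E'
from h import *
z=load('c3');w=load('w3')
c=np.array([.6826,-.01557,.02835])
def rep(n,p):
    d=p[:2]-c[:2];k,m=np.cos(c[2]),np.sin(c[2]);q=np.array([k*d[0]+m*d[1],-m*d[0]+k*d[1]])
    print(n,p.round(4),'car',q.round(4),'r',np.hypot(*q).round(4),'q',np.arctan2(-q[1],-q[0]).round(3))
rep('shk s',world(z,277.5,183,h=.208));rep('depth',world(z,277.5,183))
rep('m3 w',world(w,472.5,303,h=.15));rep('m2 w',world(w,404,303,h=.15));rep('m1 w',world(w,344,272,h=.15));rep('m4',world(w,538,272,h=.15))
rep('post',world(w,371,260,h=.195));rep('hub',world(w,458,166,h=.165))
rep('tin',world(z,424,205))
a=c[2]+np.pi+.25
print('m3 pred',c[:2]+.1235*np.array([np.cos(a),np.sin(a)]))
for q in (-.81,-.5,-.2,0,.1,.2,.25,.3):
    a=c[2]+np.pi+q; p=c[:2]+.092*np.array([np.cos(a),np.sin(a)]); t=np.array([np.sin(a),-np.cos(a)]) # behind side
    print(q,'post',p.round(4),'tcp@contact(20mm behind)',(p+t*.020).round(4),'yaw deg',np.degrees(c[2]+q).round(1))
crop('c3',230,150,390,310,4,'c3c')
E
```

```text
shk s [ 0.5072 -0.0304  0.208 ] car [-0.1758 -0.0098] r 0.1761 q 0.056
depth [ 0.5074 -0.0304  0.2084] car [-0.1755 -0.0099] r 0.1758 q 0.056
m3 w [ 0.5637 -0.0509  0.15  ] car [-0.1199 -0.032 ] r 0.124 q 0.261
m2 w [0.5618 0.0104 0.15  ] car [-0.12    0.0293] r 0.1236 q -0.24
m1 w [0.5897 0.0654 0.15  ] car [-0.0905  0.0835] r 0.1232 q -0.745
m4 [ 0.5951 -0.1034  0.15  ] car [-0.09   -0.0853] r 0.124 q 0.759
post [0.6173 0.0492 0.195 ] car [-0.0634  0.0666] r 0.092 q -0.81
hub [ 0.6838 -0.0156  0.165 ] car [ 0.0012 -0.0001] r 0.0012 q 3.09
tin [0.6148 0.1934 0.1972] car [-0.0619  0.2109] r 0.2197 q -1.285
m3 pred [ 0.5638535  -0.04950404]
-0.81 post [0.6173 0.0492] tcp@contact(20mm behind) [0.6314 0.0634] yaw deg -44.8
-0.5 post [0.6006 0.0262] tcp@contact(20mm behind) [0.6097 0.044 ] yaw deg -27.0
-0.2 post [5.92e-01 1.00e-04] tcp@contact(20mm behind) [0.5954 0.0199] yaw deg -9.8
0 post [ 0.5906 -0.0182] tcp@contact(20mm behind) [0.5901 0.0018] yaw deg 1.6
0.1 post [ 0.5914 -0.0273] tcp@contact(20mm behind) [ 0.5888 -0.0075] yaw deg 7.4
0.2 post [ 0.593  -0.0364] tcp@contact(20mm behind) [ 0.5885 -0.0169] yaw deg 13.1
0.25 post [ 0.5941 -0.0408] tcp@contact(20mm behind) [ 0.5886 -0.0216] yaw deg 15.9
0.3 post [ 0.5955 -0.0452] tcp@contact(20mm behind) [ 0.5891 -0.0263] yaw deg 18.8
```

View pics/c3c.png

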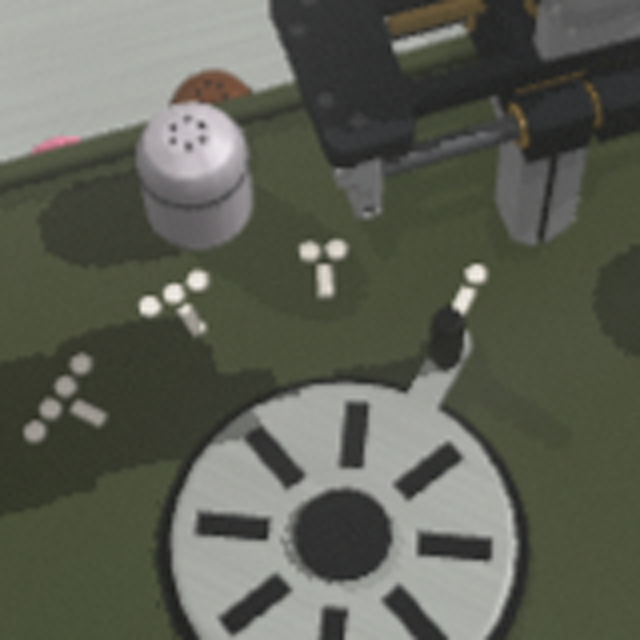

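Measured: the shaker dome is at r = 176 mm, upright, 9 mm short of the rim. The lever is still at q = -0.81. The four marks agree with the carrier frame to about 0.01 rad. Next I'll place the closed fingers behind the post.

>>> play_rows --pt "0.5 0 0 0 0 -9 0" --pt "1 -0.2 0 0 0 -18 0" --pt "1.5 -0.4 0 0 0 -27 0" --pt "2 -0.6 0 0 0 -36 0" --pt "2.5 -0.7 0 0 0 -46 0" --pt "2.5 -0.7 -3 0 0 -46 0" --pt "2.5 -0.7 -6 0 0 -46 0" --pt "2.5 -0.7 -8 0 0 -46 0" --pt "2.5 -0.7 -8.7 0 0 -46 0" --pt "2.5 -0.7 -8.7 0 0 -46 0"

```text
t: 7.78
tcp_pos: [0.6421, 0.0712, 0.1684]
tool_rot: [0.926, -0.378, -0.0, 0.0]
ft_force: [-0.0, 0.5, 0.6]
gripper_width: 0.0004
```

Run:
```python
from h import *
s=sense();print(s['t'],s['tcp_pos'],s['ft_force'],s['joint_positions'])
snap('wrist','w4')
c=np.array([.6826,-.01557,.02835])
for q in (-.81,-.75,-.65,-.55,-.45,-.35,-.25,-.15,-.05,.05,.12,.18,.22,.25):
    a=c[2]+np.pi+q; p=c[:2]+.092*np.array([np.cos(a),np.sin(a)]); t=np.array([np.sin(a),-np.cos(a)])
    print(q,((p+t*.0195-s['tcp_pos'][:2])*100).round(2),'turn',np.degrees(q+.81).round(1))
```

```text
7.775 [0.64212657 0.07117319 0.16842741] [-0.02155825  0.47247559  0.64447395] [ 2.96517472e-03  4.03458496e-01  1.40331959e+00 -3.45488141e-04
  1.33531242e+00  2.34966020e+00]
-0.81 [-1.11 -0.81] turn 0.0
-0.75 [-1.57 -1.13] turn 3.4
-0.65 [-2.3  -1.73] turn 9.2
-0.55 [-2.96 -2.4 ] turn 14.9
-0.45 [-3.55 -3.13] turn 20.6
-0.35 [-4.06 -3.92] turn 26.4
-0.25 [-4.5  -4.75] turn 32.1
-0.15 [-4.85 -5.62] turn 37.8
-0.05 [-5.11 -6.53] turn 43.5
0.05 [-5.28 -7.45] turn 49.3
0.12 [-5.34 -8.11] turn 53.3
0.18 [-5.36 -8.67] turn 56.7
0.22 [-5.35 -9.05] turn 59.0
0.25 [-5.33 -9.33] turn 60.7
```

View pics/w4.png

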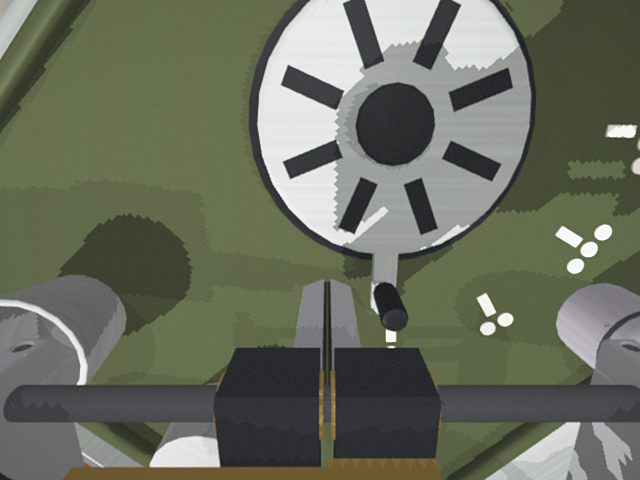

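The finger tips at (327,290) are behind the post, (390,305), and in line with it tangentially. I'll push it round along the arc to about -0.25 first.

>>> play_rows --pt "-0.6 -0.4 0 0 0 0 0" --pt "-1.1 -0.8 0 0 0 0 0" --pt "-1.6 -1.1 0 0 0 3.4 0" --pt "-2 -1.4 0 0 0 6 0" --pt "-2.3 -1.7 0 0 0 9 0" --pt "-2.65 -2.05 0 0 0 12 0" --pt "-2.95 -2.4 0 0 0 15 0" --pt "-3.25 -2.75 0 0 0 18 0" --pt "-3.55 -3.15 0 0 0 20.5 0" --pt "-3.8 -3.5 0 0 0 23.5 0" --pt "-4.05 -3.9 0 0 0 26.5 0" --pt "-4.3 -4.3 0 0 0 29 0" --pt "-4.5 -4.75 0 0 0 32 0" --pt "-4.5 -4.75 0 0 0 32 0"

```text
t: 9.57
tcp_pos: [0.5967, 0.0248, 0.1692]
tool_rot: [0.994, -0.108, 0.0, -0.0]
ft_force: [-0.6, 1.5, 0.5]
gripper_width: 0.0001
```

Run:
```python
from h import *
s=sense();print(s['t'],s['tcp_pos'],s['ft_force'])
snap('wrist','w5');crop('w5',240,40,560,360,2,'w5c')
```

```text
9.575 [0.59666961 0.02477953 0.16918484] [-0.57270171  1.50328402  0.54512992]
```

View pics/w5.png

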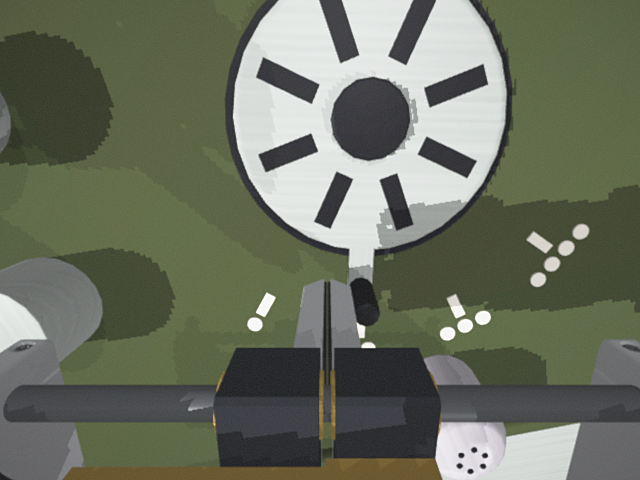

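```bash
cat >> h.py <<'E'
C=np.array([.6826,-.01557,.02835])
def rep(n,p):
    d=p[:2]-C[:2];k,m=np.cos(C[2]),np.sin(C[2]);q=np.array([k*d[0]+m*d[1],-m*d[0]+k*d[1]])
    print(n,p.round(4),'car',q.round(4),'r',np.hypot(*q).round(4),'q',np.arctan2(-q[1],-q[0]).round(3))
E
python3 - <<'E'
from h import *
w=load('w5')
rep('post',world(w,368,315,h=.195));rep('m3',world(w,456,306,h=.15));rep('hub',world(w,370,118,h=.165))
s=sense();rep('tcp',np.array(s['tcp_pos']))
for off in (.0195,):
  for q in (-.15,-.05,.05,.12,.18,.2,.22,.25):
    a=C[2]+np.pi+q; p=C[:2]+.092*np.array([np.cos(a),np.sin(a)]); t=np.array([np.sin(a),-np.cos(a)])
    print(q,((p+t*off-s['tcp_pos'][:2])*100).round(2),'turn',np.degrees(q+.25).round(1))
E
```

```text
post [0.5934 0.0052 0.195 ] car [-0.0886  0.0233] r 0.0916 q -0.257
m3 [ 0.5628 -0.0503  0.15  ] car [-0.1207 -0.0314] r 0.1247 q 0.254
hub [ 0.6834 -0.0159  0.165 ] car [ 0.0008 -0.0003] r 0.0008 q 2.762
tcp [0.5968 0.0248 0.1691] car [-0.0847  0.0427] r 0.0948 q -0.468
-0.15 [-0.31 -0.98] turn 5.7
-0.05 [-0.57 -1.88] turn 11.5
0.05 [-0.74 -2.81] turn 17.2
0.12 [-0.8  -3.46] turn 21.2
0.18 [-0.82 -4.03] turn 24.6
0.2 [-0.82 -4.22] turn 25.8
0.22 [-0.81 -4.4 ] turn 26.9
0.25 [-0.8  -4.69] turn 28.6
```

View pics/w5c.png

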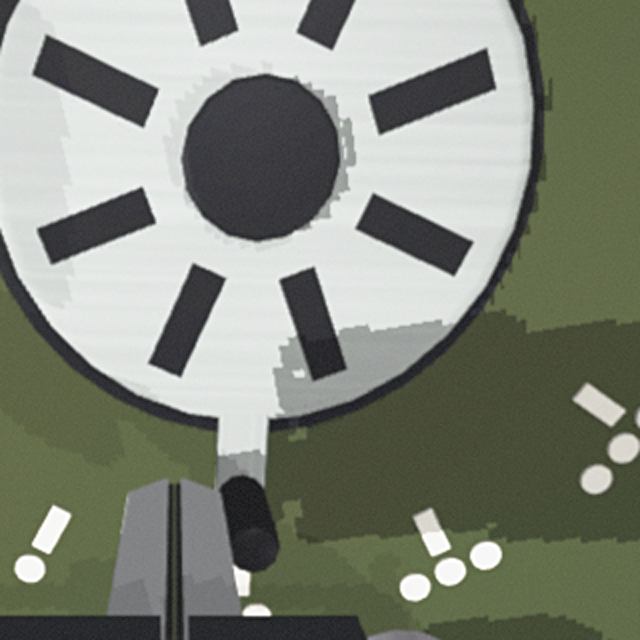

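The lever is at -0.257, on the two-dot mark as predicted. I'll continue to about 0.18.

>>> play_rows --pt "-0.15 -0.5 0 0 0 3 0" --pt "-0.3 -1 0 0 0 6 0" --pt "-0.45 -1.45 0 0 0 9 0" --pt "-0.55 -1.9 0 0 0 11.5 0" --pt "-0.65 -2.35 0 0 0 14.5 0" --pt "-0.75 -2.8 0 0 0 17 0" --pt "-0.8 -3.2 0 0 0 19.5 0" --pt "-0.8 -3.5 0 0 0 21.5 0" --pt "-0.8 -3.8 0 0 0 23 0" --pt "-0.8 -4.0 0 0 0 24.5 0" --pt "-0.8 -4.0 0 0 0 24.5 0"

```text
t: 11.0
tcp_pos: [0.5888, -0.0157, 0.1684]
tool_rot: [0.994, 0.105, -0.0, 0.0]
ft_force: [-2.0, 1.5, 0.7]
gripper_width: 0.0006
```

Run:
```python
from h import *
s=sense();print(s['t'],s['tcp_pos'],s['ft_force'])
snap('wrist','w6');crop('w6',240,40,560,360,2,'w6c')
```

```text
11.0 [ 0.58879056 -0.01567421  0.16839039] [-2.01423659  1.49505326  0.73487082]
```

View pics/w6c.png

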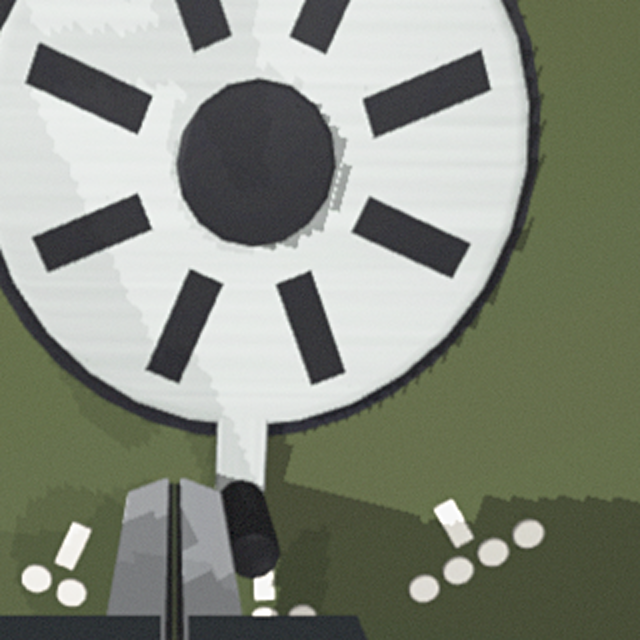

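Run:
```python
from h import *
w=load('w6')
g=lambda x,y:(240+x/2,40+y/2)
rep('post',world(w,*g(256,558),h=.195));rep('m3end',world(w,*g(263,588),h=.15));rep('m4',world(w,*g(453,523),h=.15));rep('m2',world(w,*g(73,547),h=.15));rep('hub',world(w,*g(257,163),h=.165))
s=sense()
for q in (.18,.2,.22,.24,.25):
    a=C[2]+np.pi+q; p=C[:2]+.092*np.array([np.cos(a),np.sin(a)]); t=np.array([np.sin(a),-np.cos(a)])
    print(q,((p+t*.0195-s['tcp_pos'][:2])*100).round(2))
```

```text
post [ 0.5924 -0.0351  0.195 ] car [-0.0907 -0.0169] r 0.0923 q 0.184
m3end [ 0.5594 -0.0509  0.15  ] car [-0.1242 -0.0318] r 0.1282 q 0.251
m4 [ 0.594  -0.1031  0.15  ] car [-0.0911 -0.085 ] r 0.1245 q 0.751
m2 [0.561  0.0111 0.15  ] car [-0.1208  0.0301] r 0.1245 q -0.244
hub [ 0.6829 -0.0161  0.165 ] car [ 0.0003 -0.0006] r 0.0006 q 2.049
0.18 [-0.03  0.01]
0.2 [-0.03 -0.18]
0.22 [-0.02 -0.36]
0.24 [-0.01 -0.55]
0.25 [-0.01 -0.65]
```

>>> play_rows --pt "0 -0.2 0 0 0 1 0" --pt "0 -0.4 0 0 0 2.5 0" --pt "0 -0.6 0 0 0 3.5 0" --pt "0 -0.6 0 0 0 3.5 0" --pt "0 -0.6 0 0 0 3.5 0"

```text
t: 11.68
tcp_pos: [0.5892, -0.0219, 0.1684]
tool_rot: [0.991, 0.136, 0.0, 0.0]
ft_force: [-0.2, 1.3, 0.0]
gripper_width: 0.0004
```

>>> play_rows --pt "0 0.4 0 0 0 0 0" --pt "0.1 1.2 0 0 0 0 0" --pt "0.3 2.5 0.5 0 0 0 0" --pt "0.3 3 3 0 0 0 0" --pt "0.3 3 6 0 0 0 0" --pt "0.3 3 9 0 0 0 0" --pt "0.3 3 9 0 0 0 0"

```text
t: 12.55
tcp_pos: [0.5938, 0.0092, 0.2613]
tool_rot: [0.991, 0.136, 0.003, 0.001]
ft_force: [-0.4, -0.1, -0.0]
gripper_width: 0.0006
```

Run:
```python
from h import *
s=sense();print(s['t'],s['tcp_pos'],s['ft_force'])
snap('wrist','w7');crop('w7',240,40,560,360,2.2,'w7c');snap('scene','c7');crop('c7',220,150,400,330,4,'c7c')
```

```text
12.55 [0.59382639 0.00916794 0.26127237] [-0.35859974 -0.12719498 -0.00783432]
```

View pics/w7c.png

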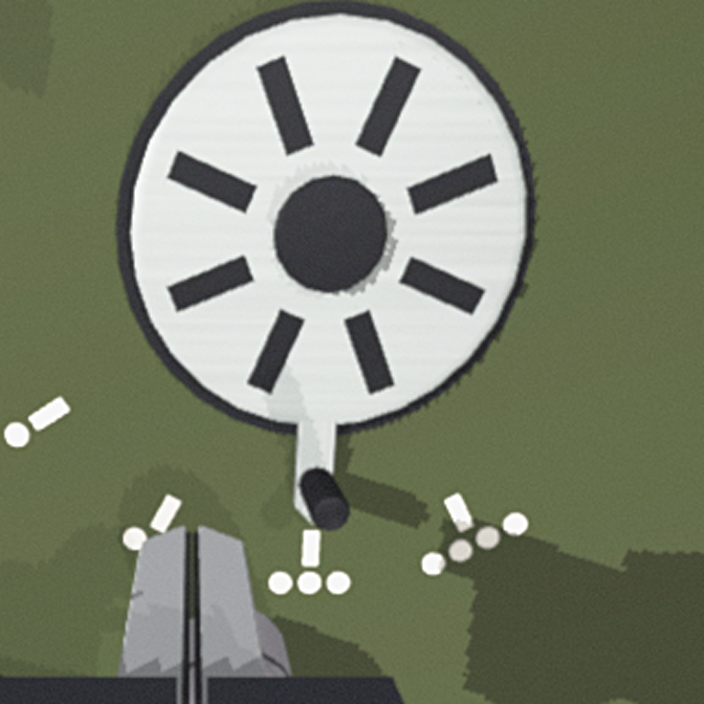

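View pics/c7c.png

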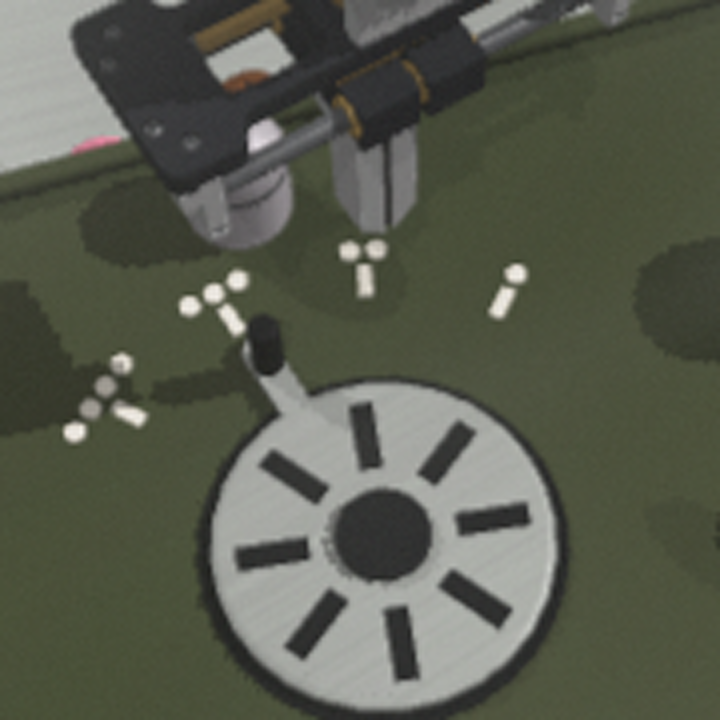

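>>> play_rows --pt "0 2 2 0 0 0 0" --pt "0 5 4 0 0 0 0" --pt "0 8 6 0 0 0 0" --pt "0 10 6 0 0 0 0" --pt "0 10 6 0 0 0 0" --pt "0 10 6 0 0 0 0"

```text
t: 13.4
tcp_pos: [0.5914, 0.1077, 0.3169]
tool_rot: [0.991, 0.136, -0.001, 0.0]
ft_force: [0.7, -0.4, 0.3]
gripper_width: 0.0
```

Run:
```python
from h import *
w=load('w7');g=lambda x,y:(240+x/2.2,40+y/2.2)
rep('post',world(w,*g(330,512),h=.195));rep('m3',world(w,*g(311,548),h=.15));rep('hub',world(w,*g(331,234),h=.165));rep('tip',world(w,*g(307,520),h=.159))
snap('scene','c8');snap('side','s8');crop('c8',220,150,400,330,4,'c8c')
s=sense();print(s['t'],s['tcp_pos'],s['ft_force'])
z=load('c8');rep('shk',world(z,277.5,183));rep('tin',world(z,424,205))
crop('s8',220,130,480,330,3,'s8c')
```

```text
post [ 0.5946 -0.0399  0.195 ] car [-0.0887 -0.0218] r 0.0913 q 0.241
m3 [ 0.5631 -0.0506  0.15  ] car [-0.1204 -0.0317] r 0.1245 q 0.257
hub [ 0.6828 -0.0161  0.165 ] car [ 0.0001 -0.0006] r 0.0006 q 1.801
tip [ 0.5774 -0.0428  0.159 ] car [-0.1059 -0.0242] r 0.1086 q 0.225
13.5 [0.59173253 0.10748877 0.3174835 ] [ 0.56908804 -0.12800375  0.59197203]
shk [ 0.5082 -0.0305  0.2095] car [-0.1747 -0.01  ] r 0.175 q 0.057
tin [0.6135 0.1946 0.1946] car [-0.0631  0.212 ] r 0.2212 q -1.281
```

View pics/c8.png

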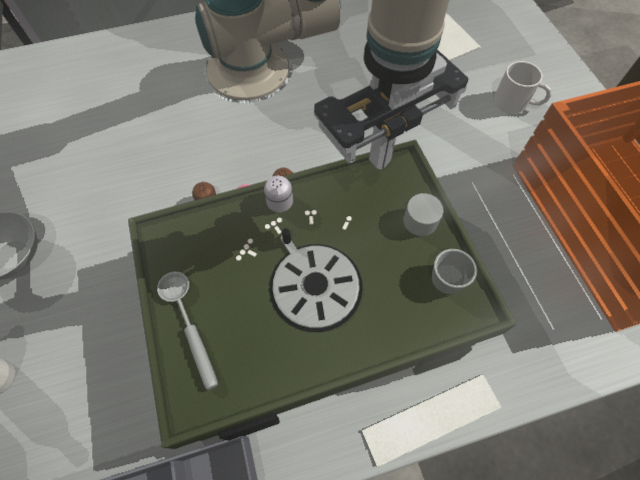

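View pics/s8c.png

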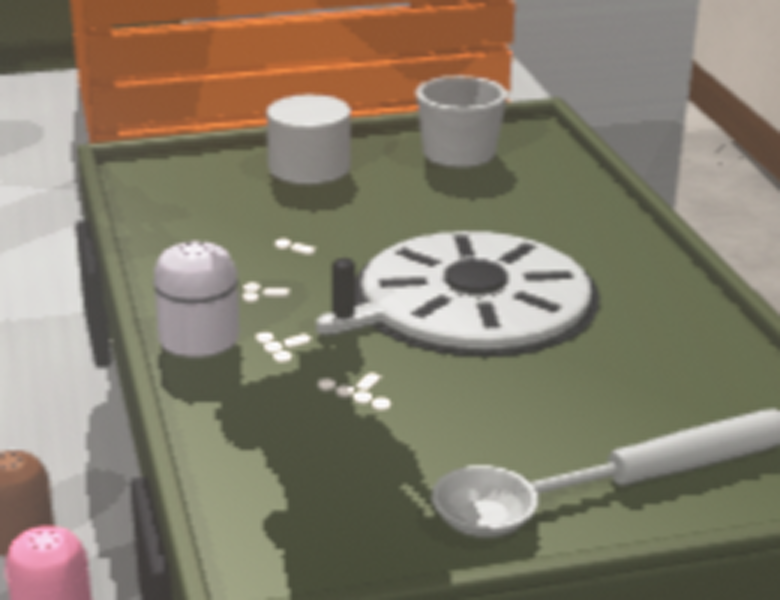

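Run:
```python
from h import *
crop('c8',262,205,332,265,10,'c8d')
```

```text
(no output)
```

View pics/c8d.png

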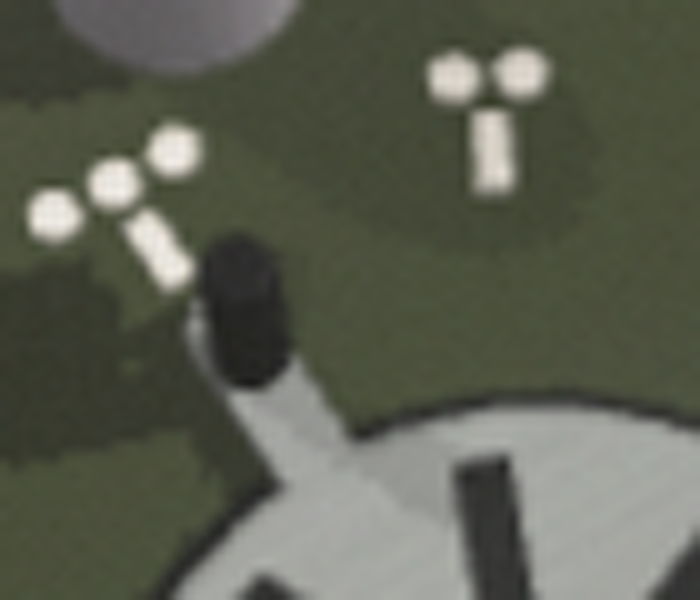

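Run:
```python
from h import *
z=load('c8');g=lambda x,y:(262+x/10,205+y/10)
rep('post',world(z,*g(239,270),h=.195));rep('bar',world(z,*g(315,462),h=.159));rep('m3',world(z,*g(158,250),h=.15));rep('m2',world(z,*g(493,152),h=.15));rep('hub',world(z,316,284,h=.165))
```

```text
post [ 0.5949 -0.04    0.195 ] car [-0.0884 -0.0219] r 0.0911 q 0.243
bar [ 0.615  -0.0348  0.159 ] car [-0.0681 -0.0173] r 0.0703 q 0.249
m3 [ 0.5634 -0.0497  0.15  ] car [-0.1201 -0.0307] r 0.1239 q 0.25
m2 [0.5619 0.0118 0.15  ] car [-0.1199  0.0307] r 0.1237 q -0.251
hub [ 0.6843 -0.016   0.165 ] car [ 0.0016 -0.0005] r 0.0017 q 2.835
```

The scene view puts the post at 0.243, the lever bar at 0.249 and the mark at 0.250. All of these are well inside the tolerance, so I'm handing the job in.

```bash
python3 -c "
from plant import *
print(job_done())"
```

```text
the job is handed in; nothing more can be done
None
```

I pushed the shaker off the scale towards the lid's near edge, turned the lever to the three-dot mark, backed the arm off and handed the job in at about 13.5 s.

- **Shaker:** it stands upright at about 175 mm from the vent's axis (limit 165 mm). I pushed it with the fingers slightly apart and did not grip or lift it. The lever was still at about -0.81 rad when I measured after that push.
- **Lever:** the post reads 0.241 to 0.243 rad and the bar 0.249, against the mark at 0.250 to 0.257. One rough reading of the pointer's tip, partly hidden by the post, gave 0.225, which is still inside the tolerance.
- **Other things:** the tin, cup and spoon look unmoved in the last pictures. I re-measured only the tin, and it agreed with the start to about 2 mm. The arm is well clear of everything.

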